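# Edge a tint sample bar out of its display bed and lay it in the job tray

## Task

The white tint sample bar lies sunk in its wooden display bed, where its sides cannot be gripped. Pressing lightly on its top with the fingertips, edge it past the two sprung catches and out over the open end of the bed until enough sticks out to pinch it by its two sides, then lift it away and lay it gently, lenses up, flat in the job tray. Do not press hard on it, do not let it drop, and leave the spectacle case, cleaner bottle and screwdriver where they are.

Things in the scene. Friction and masses are not known exactly. Their poses are not given: they have to be found in the camera images.
- bed: Fixed wooden display block, 190 long (its x) x 100 wide (its y); origin at the centre of its underside on the table. A channel 64 wide runs along x in its top: floor 50 above the origin, side walls 18 thick, 9 high (top at 59). The +x end is closed by a wall 14 thick, as high; the -x end (towards the robot) is open, with a sheer drop to the table. Varnished, slippery.
- bed_edge (a point): Middle of the open (-x) edge of the bed's channel floor: 95 mm towards -x from the bed's origin, 50 mm above it; axes as the bed's. Centred 11 mm inside it, a sprung round steel catch (22 across) stands out 5.5 mm from each side wall: the bar must be dragged between the two, which give way sideways under some 2 N of pull, then rub lightly.
- bar: Loose flat white acrylic bar with four round lenses flush in its top, 150 long (its x) x 56 wide (its y) x 8 thick, 60 to 130 g; origin at the centre of its underside, z up out of the lens side. It starts in the bed's channel, long axis along it, top 1 mm below the walls, far (+x) end 1 to 5 mm from the closed end, about 4 mm of play at each side: no room for a finger beside or behind it.
- bar_top (a point): Centre of the bar's top face: 8 mm above its origin. Fingertips drag the bar by friction (they grip it better than the bed does): 11 to 15 N of press is enough also past the catches, under 8 N may slip there; the force between bar and bed must never pass 22 N. The bar is hard: under a rigid arm a mm of press is some 20 N or more, so press by the force reading.
- bar_end (a point): Middle of the bar's near (-x) end face, at half its thickness: 75 mm towards -x from the bar's origin and 4 mm up. It starts 21 to 25 mm inside the open edge. The bar tips off when its centre comes over the edge (75 mm overhang).
- tray: Fixed shallow grey job tray, 200 (its x) x 130 (its y) x 16 high, open on top, walls 5 mm, floor 5 mm thick: inside 190 x 120, floor 5 mm above its origin, which is the centre of its underside on the table. It may stand to the left or the right of the bed.
- case: Bystander: loose closed black spectacle case, 160 x 62 x 40 high, origin at the centre of its underside; stands on the other side of the bed from the tray.
- cleaner: Bystander: loose white lens-cleaner bottle, 40 diameter x 110 high, origin at the centre of its underside; beyond the bed.
- driver: Bystander: small loose screwdriver lying on the table, 130 long, beyond the bed.
Not all that is in view belongs to the job. Of the things like the bar, leave any that is purple; of the rest the smaller one is meant.

How it is judged:
By the outcome, as a careful person would: the job done as asked, in the order asked, and still so for the second after the job is handed in, with the robot touching nothing.
It also fails if it takes over 72 s, if anything falls off the work surface, if the arm or the gripper's body presses on something with over 40 N, if the wrist force passes 120 N, or if a joint passes its speed limit or range.

## Robot

A 6-joint arm with a two-finger parallel gripper is mounted at the origin on the work surface. World frame = base frame: x ahead of the robot, y to its left, z up, the work surface at z = 0. Lengths are in m, angles in degrees, forces in N, time in s.
With the tool pointing down it reaches from about 0.4 to 0.825 m from the base axis. Payload 7 kg.
Tool frame: the origin (TCP) lies on the centre line of the jaws, within the pads' length; the fingertips stand 19 mm ahead of it and the grasp point (between the pads) is the TCP (r.tip_extent is the distance from the TCP to the fingertips, in m); z points along the fingers, y is the line along which they close (so a half turn about z gives the same grasp; the last joint's range is limited). The gripper opens to 88 mm and grips with 3 to 60 N. Pads are 19 mm wide; open, the fingers measure 130 mm over their backs; the gripper's body (78 mm by 193 mm) begins 47 mm behind the grasp point.
Start: joints at [-53.451, 20.546, 0.682, 0, -70.136, -16.507], TCP at [0.231, -0.634, 0.246] pointing down, gripper open.
Joint ranges: [-176.03, 176.03], [-82.01, 121.73], [-58.28, 71.71], [-173.87, 95.51], [-174.79, -0.11], [-173.66, 173.66]. Speed limits (degrees/s): [136.94, 136.94, 172.46, 180, 180, 180].

## Interface

Orientations are given as [roll, pitch, yaw] about the fixed x, y, z axes, in that order (R = Rz(yaw) Ry(pitch) Rx(roll)).
In Python, from plant import r gives the robot as it stands. The module is installed in compiled form; this text tells all that it offers.
- The arm moves only by the tool jog_arm, never from a script. Its argument "deltas" is a list that holds one entry, the list of rows, each a list of 5 numbers: the opening, from -1 (shut) to 1 (fully open), then the shift along the world's x, y, z in cm, then the turn about the world's z in rad. In form: [[[claw, dx, dy, dz, turn], ...]]. A call has 1 to 8 rows; each row shifts and turns the commanded pose from where the row before left it; what a row does not reach is not made up. A row lasts 1/8 s, in which the tool goes at most 62.5 mm and 10.7 degrees, less where a joint would pass 70% of its speed; a pose out of reach is approached as far as the arm can. A call with a gripper value outside its range is refused whole. The fingers move at their own pace and stop on an object; "force" is the grip in N (left out, the last holds). Time passes only in rows, so rows that do not move let the fingers close. It gives the time, the measured TCP pose, the force, the opening and the grip force at its end, in the units of the state.
- r.get_state(): the state, without advancing time (a new reading comes with each control period).
- r.capture(name): name is "scene" or "top" or "wrist"; returns the picture (384x512x3 uint8, blue, green, red); there is no depth.
- r.camera_info(name): a dict with "fx", "fy", "cx", "cy" (pixels), "view" (4x4, takes a point from world to camera coordinates). Camera axes: x right, y up, looking along -z (the intrinsics and any distortion apply to the point x, -y, -z); pixel columns grow to the right and rows downward; lengths in m; the calibration is good to about 2 mm. A picture is of the moment at which its call begins: read the wrist's pose just before it. camera_info takes no time and is no camera call; for the wrist camera it gives the pose at the moment of the call.
- r.close_job(): hands the job in; it is judged then, once.
The state is a dict: "time_s": time; "joints": joint angles; "qd": joint speeds; "joint_torque": joint torques, N m; "tcp_pos": TCP position; "eef_rot": TCP orientation; "contact_force": force on the tool from outside, world axes, zero at the start; "moment": the same for the moment, N m; "gripper_width": finger opening in m; "gripper_force": force on a finger pad.
Only numpy, scipy, OpenCV 4.12 (cv2) and the standard library are available. Lean on these libraries where they do the work, as an engineer would, in place of code of your own. Each camera call takes 0.05 s, during which the arm holds its last target. There are 200 camera calls.

## Working session

There is one attempt and no reset: what is moved stays moved. The work goes in short steps, Python scripts to look and compute and a tool call to move; the robot and the scene stay as the last step left them, time stands still between calls to the robot, and variables do not carry over. Pictures are saved under pics/ and viewed, at most 10 in all, crops included, and the job is handed in when it is done.

Besides the shell and the picture viewer there is one more tool, called after ">>>" by a JSON object that holds its "fn" and its "kwargs", one argument or row to a line. jog_arm: Moves the arm, as the interface text tells. Its arguments: {"type":"object","properties":{"deltas":{"type":"array"},"force":{"type":"number"}},"required":["deltas"]}

```bash
mkdir -p pics
cat > h.py <<'E'
import numpy as np, cv2
from plant import r
def px2w(name,u,v,z,info=None):
    c=info or r.camera_info(name); V=np.array(c["view"]); R=V[:3,:3]; t=V[:3,3]
    d=R.T@np.array([(u-c["cx"])/c["fx"],-(v-c["cy"])/c["fy"],-1]); o=-R.T@t
    return o+d*(z-o[2])/d[2]
def w2px(name,p,info=None):
    c=info or r.camera_info(name); q=np.array(c["view"])@np.r_[p,1]
    return np.array([c["cx"]+c["fx"]*q[0]/-q[2], c["cy"]+c["fy"]*-q[1]/-q[2]])
E
python3 - <<'E'
from h import *
s=r.get_state(); print({k:np.round(v,3).tolist() for k,v in s.items()})
a=r.capture("top"); b=r.capture("scene")
cv2.imwrite("pics/top.png",cv2.resize(a,(800,600),interpolation=cv2.INTER_CUBIC)); cv2.imwrite("pics/scene.png",b)
cv2.imwrite("top_raw.png",a)
for n in("top","scene","wrist"):
    c=r.camera_info(n); print(n,{k:np.round(v,3).tolist() for k,v in c.items()})
E
```

```text
{'time_s': 0.0, 'joints': [-53.452, 20.589, 0.633, -0.02, -70.138, -16.508], 'qd': [-0.006, -0.114, -0.041, 0.019, 0.022, -0.089], 'joint_torque': [0.001, -58.272, 29.306, 6.997, 0.007, -0.0], 'tcp_pos': [0.231, -0.634, 0.245], 'eef_rot': [179.904, -0.009, -159.967], 'contact_force': [-0.621, -0.767, -0.276], 'moment': [-0.006, 0.049, 0.014], 'gripper_force': 0.0, 'gripper_width': 0.087}
top {'fx': 431.524, 'fy': 431.524, 'cx': 252.343, 'cy': 189.713, 'view': [[0.008, -1.0, 0.002, -0.014], [0.999, 0.008, 0.052, -0.54], [-0.052, 0.002, 0.999, -1.14], [0.0, 0.0, 0.0, 1.0]]}
scene {'fx': 361.812, 'fy': 361.812, 'cx': 260.473, 'cy': 195.292, 'view': [[-0.347, 0.938, 0.015, 0.18], [-0.79, -0.301, 0.534, 0.385], [0.505, 0.173, 0.846, -1.338], [0.0, 0.0, 0.0, 1.0]]}
wrist {'fx': 333.884, 'fy': 333.884, 'cx': 258.286, 'cy': 187.232, 'view': [[-0.343, 0.939, 0.002, 0.674], [-0.907, -0.33, -0.262, 0.032], [-0.245, -0.092, 0.965, -0.391], [0.0, 0.0, 0.0, 1.0]]}
```

View pics/top.png

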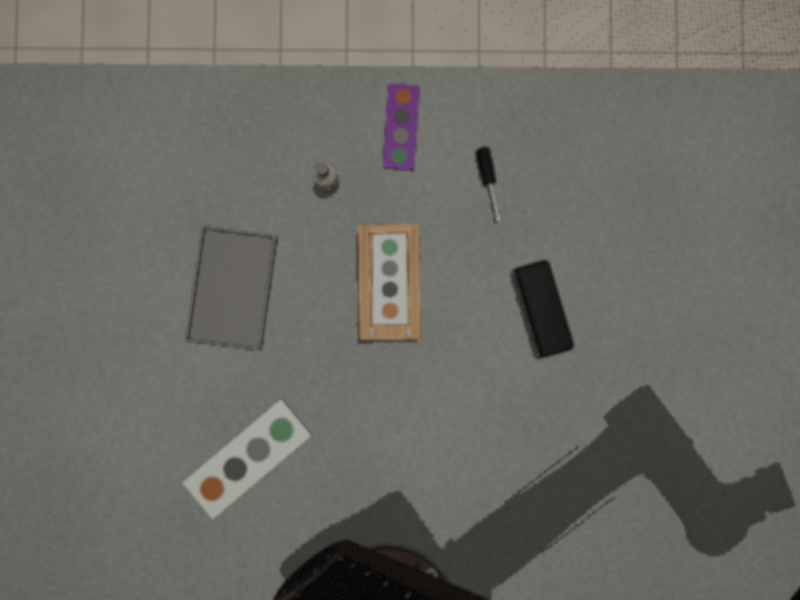

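View pics/scene.png

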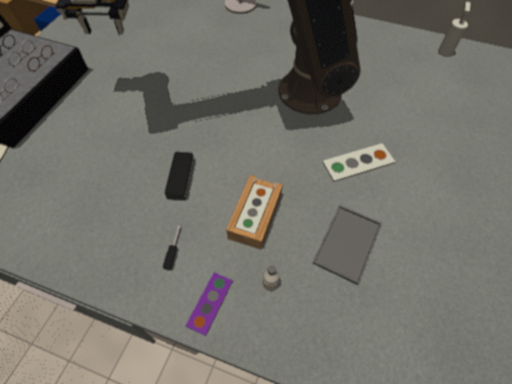

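In the 800 px top view, three things look like the bar:
- the purple bar at (402,127), which is excluded by its colour
- the large white bar lying loose at (246,459)
- the small white bar in the bed at (390,278), which is the smaller non-purple one and lies sunk in the bed, so it is the one meant

The tray is at (232,288) on the left (+y), and the case is at (543,309) on the right. I'll confirm in an enlarged crop.

Run:
```python
from h import *
a=cv2.imread("top_raw.png")[138:228,112:272]
cv2.imwrite("pics/crop1.png",cv2.resize(a,None,fx=5,fy=5,interpolation=cv2.INTER_CUBIC))
```

```text
(no output)
```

View pics/crop1.png

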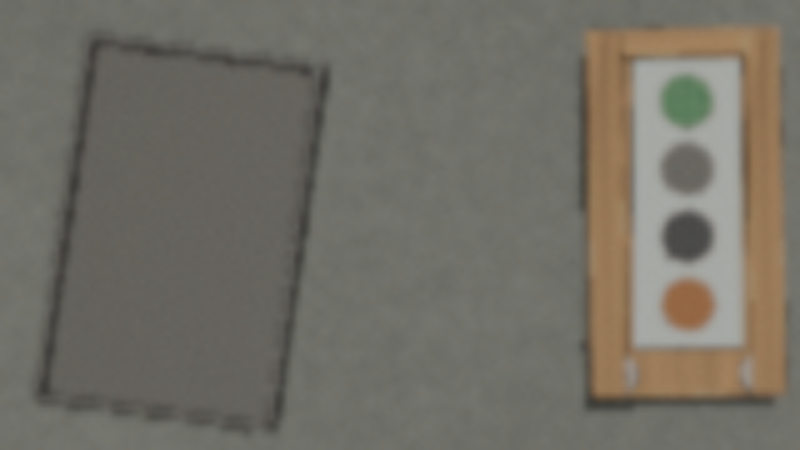

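The crop confirms it: white bar in the wooden bed, corners about (632,57), (741,55), (743,346) and (633,348), with the two catches at (631,373) and (747,373). Tray rim corners are (93,38), (329,67), (277,431) and (40,401).

Run:
```python
from h import *
def f(c,z): return px2w("top",(c[0]+.5)/5-.5+112,(c[1]+.5)/5-.5+138,z)[:2]
for n,z,P in (("bed",.059,[(585,29),(780,28),(784,395),(592,398)]),("bar",.058,[(632,57),(741,55),(743,346),(633,348)]),("tray",.016,[(92,38),(329,67),(277,431),(40,401)]),("lens",.058,[(687,100),(687,168),(688,236),(689,304)])):
    w=np.array([f(p,z) for p in P]); d=(w[0]+w[1]-w[2]-w[3])/2 if n!="lens" else w[0]-w[3]
    print(n,w.round(4).tolist(),"c",w.mean(0).round(4),"len",np.hypot(*d).round(4),"wid",np.hypot(*(w[0]-w[1])).round(4),"yaw",np.degrees(np.arctan2(d[1],d[0])).round(2))
```

```text
bed [[0.6574, 0.0522], [0.6587, -0.0485], [0.4694, -0.0517], [0.4671, 0.0466]] c [ 5.632e-01 -3.000e-04] len 0.1898 wid 0.1008 yaw 1.31
bar [[0.6432, 0.0278], [0.6447, -0.0285], [0.4944, -0.0305], [0.4929, 0.0259]] c [ 0.5688 -0.0013] len 0.1503 wid 0.0563 yaw 0.75
tray [[0.6573, 0.3189], [0.6427, 0.1916], [0.4479, 0.216], [0.4628, 0.3422]] c [0.5527 0.2671] len 0.1961 wid 0.1282 yaw -6.99
lens [[0.6211, -0.0008], [0.5858, -0.0011], [0.5507, -0.0019], [0.5157, -0.0026]] c [ 0.5683 -0.0016] len 0.1054 wid 0.0352 yaw 1.02
```

>>> {"fn": "jog_arm", "kwargs": {
  "deltas": [
    [[-1,2.3,4,0,-0.02],[-1,2.3,4,0,-0.02],[-1,2.3,4,0,-0.02],[-1,2.3,4,0,-0.02],[-1,2.3,4,0,-0.02],[-1,2.3,4,0,-0.02],[-1,2.3,4,0,-0.02],[-1,2.3,4,0,-0.02]]
  ],
  "force": 5
}}

```text
time_s: 1.1
tcp_pos: [0.4157, -0.3126, 0.2454]
eef_rot: [180.0, -0.0, -169.2]
contact_force: [0.9, 0.6, 0.3]
gripper_width: 0.0129
gripper_force: 0.0
```

>>> {"fn": "jog_arm", "kwargs": {
  "deltas": [
    [[-1,2.3,4,0,-0.02],[-1,2.3,4,0,-0.02],[-1,2.3,4,0,-0.02],[-1,2.3,4,0,-0.02],[-1,2.3,4,0,-0.02],[-1,2.3,4,0,-0.02],[-1,2.3,4,0,-0.02],[-1,0,0,0,0]]
  ]
}}

```text
time_s: 2.1
tcp_pos: [0.5773, -0.0317, 0.2447]
eef_rot: [-180.0, -0.1, -177.0]
contact_force: [0.1, -1.2, 0.5]
gripper_width: 0.0004
gripper_force: 0.0
```

>>> {"fn": "jog_arm", "kwargs": {
  "deltas": [
    [[-1,2.8,3.2,0,-0.03],[-1,0,0,-2.5,0],[-1,0,0,-2,0],[-1,0,0,0,0]]
  ]
}}

```text
time_s: 2.6
tcp_pos: [0.6029, -0.0029, 0.1989]
eef_rot: [-180.0, -0.2, -178.9]
contact_force: [-0.4, -0.6, 0.9]
gripper_width: 0.0005
gripper_force: 0.0
```

Run:
```python
from h import *
s=r.get_state(); print(s["tcp_pos"],s["eef_rot"],s["contact_force"])
c=r.camera_info("wrist"); a=r.capture("wrist"); np.save("c.npy",c,allow_pickle=True)
cv2.imwrite("pics/w1.png",cv2.resize(a,(800,600),interpolation=cv2.INTER_CUBIC))
```

```text
[ 0.6029101  -0.00285166  0.19886618] [-179.95741394   -0.2149806  -178.89607841] [-0.4215201  -0.55284111  0.90591436]
```

View pics/w1.png

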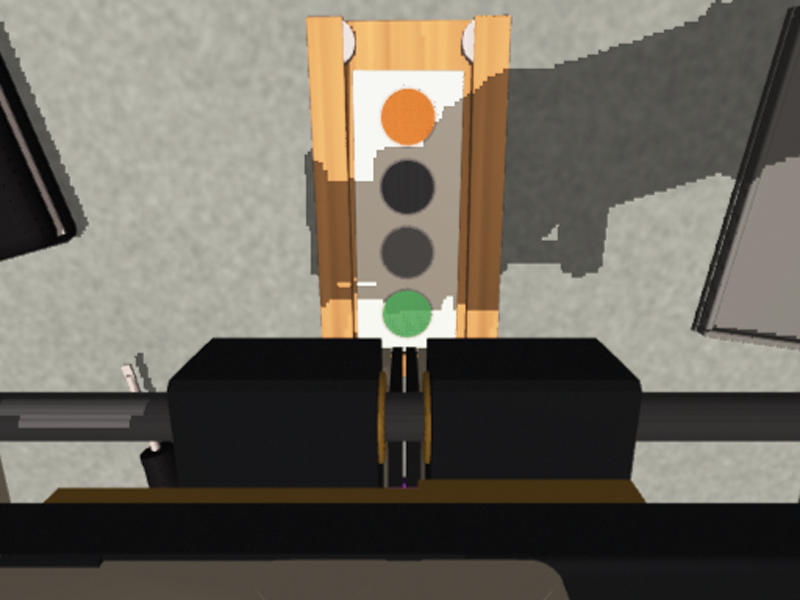

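The wrist view shows the shut fingers over the bar near its far end. The bar's near corners are at (355,71) and (464,71). The bed's open edge is at (308,17)–(511,14), and the lenses are at (408,117), (407,187) and (407,252).

Run:
```python
from h import *
c=np.load("c.npy",allow_pickle=True).item()
f=lambda u,v,z: px2w("wrist",(u+.5)*.64-.5,(v+.5)*.64-.5,z,c)[:2].round(4)
print("barnear",f(355,71,.058),f(464,71,.058))
print("bed",f(308,17,.059),f(511,14,.059),"far",f(322,336,.059),f(498,336,.059))
print("lens",f(408,117,.058),f(407,187,.058),f(407,252,.058))
```

```text
barnear [ 0.4933 -0.0296] [0.4922 0.0249]
bed [ 0.4695 -0.0522] [0.4663 0.0463] far [ 0.6334 -0.0488] [0.6314 0.0509]
lens [ 0.5146 -0.0026] [ 0.5496 -0.0024] [ 0.5844 -0.0016]
```

>>> {"fn": "jog_arm", "kwargs": {
  "deltas": [
    [[-1,0.3,0.2,-4,0],[-1,0,0,-4,0],[-1,0,0,-2.5,0],[-1,0,0,-1,0],[-1,0,0,0,0],[-1,0,0,0,0]]
  ]
}}

```text
time_s: 3.4
tcp_pos: [0.6083, 0.0, 0.0871]
eef_rot: [180.0, 0.1, -178.9]
contact_force: [-0.6, 0.3, 0.5]
gripper_width: 0.0007
gripper_force: 0.0
```

>>> {"fn": "jog_arm", "kwargs": {
  "deltas": [
    [[-1,0,0,-0.2,0],[-1,0,0,-0.2,0],[-1,0,0,-0.1,0],[-1,0,0,-0.1,0],[-1,0,0,-0.1,0],[-1,0,0,0,0]]
  ]
}}

```text
time_s: 4.15
tcp_pos: [0.6072, -0.0001, 0.0784]
eef_rot: [-180.0, -0.0, -178.9]
contact_force: [0.8, -0.1, -0.3]
gripper_width: 0.0002
gripper_force: 0.0
```

>>> {"fn": "jog_arm", "kwargs": {
  "deltas": [
    [[-1,0,0,-0.05,0],[-1,0,0,-0.05,0],[-1,0,0,0,0]]
  ]
}}

```text
time_s: 4.53
tcp_pos: [0.6073, -0.0001, 0.0775]
eef_rot: [-180.0, -0.0, -178.9]
contact_force: [-0.2, -1.1, 0.5]
gripper_width: 0.0002
gripper_force: 0.0
```

>>> {"fn": "jog_arm", "kwargs": {
  "deltas": [
    [[-1,0,0,-0.03,0],[-1,0,0,0,0]]
  ]
}}

```text
time_s: 4.78
tcp_pos: [0.6073, -0.0001, 0.0774]
eef_rot: [-180.0, 0.0, -178.9]
contact_force: [-0.1, 0.4, 1.3]
gripper_width: 0.0005
gripper_force: 0.6
```

>>> {"fn": "jog_arm", "kwargs": {
  "deltas": [
    [[-1,0,0,-0.02,0],[-1,0,0,0,0]]
  ]
}}

```text
time_s: 5.03
tcp_pos: [0.6073, -0.0001, 0.0773]
eef_rot: [-180.0, 0.0, -178.9]
contact_force: [-2.1, 0.4, 4.9]
gripper_width: 0.0006
gripper_force: 2.2
```

>>> {"fn": "jog_arm", "kwargs": {
  "deltas": [
    [[-1,0,0,-0.03,0],[-1,0,0,0,0]]
  ]
}}

```text
time_s: 5.28
tcp_pos: [0.6075, -0.0001, 0.0774]
eef_rot: [-180.0, 0.0, -178.9]
contact_force: [-1.4, -0.2, 7.3]
gripper_width: 0.0007
gripper_force: 3.3
```

>>> {"fn": "jog_arm", "kwargs": {
  "deltas": [
    [[-1,0,0,-0.04,0],[-1,0,0,0,0],[-1,-0.1,0,0,0],[-1,-0.1,0,0,0],[-1,-0.1,0,0,0]]
  ]
}}

```text
time_s: 5.9
tcp_pos: [0.6059, 0.0002, 0.0773]
eef_rot: [180.0, 0.2, -178.8]
contact_force: [2.8, -0.3, 5.7]
gripper_width: 0.0005
gripper_force: 2.7
```

>>> {"fn": "jog_arm", "kwargs": {
  "deltas": [
    [[-1,0,0,-0.03,0],[-1,-0.1,0,0,0],[-1,-0.1,0,0,0],[-1,-0.1,0,0,0]]
  ]
}}

```text
time_s: 6.4
tcp_pos: [0.6033, 0.0003, 0.0773]
eef_rot: [180.0, 0.2, -178.8]
contact_force: [2.2, -0.4, 6.9]
gripper_width: 0.0002
gripper_force: 3.3
```

>>> {"fn": "jog_arm", "kwargs": {
  "deltas": [
    [[-1,0,0,-0.03,0],[-1,-0.1,0,-0.03,0],[-1,-0.1,0,0,0],[-1,-0.1,0,0,0],[-1,-0.1,0,0,0]]
  ]
}}

```text
time_s: 7.02
tcp_pos: [0.6, 0.0004, 0.0773]
eef_rot: [180.0, 0.3, -178.8]
contact_force: [2.0, -0.3, 8.4]
gripper_width: 0.0003
gripper_force: 4.4
```

>>> {"fn": "jog_arm", "kwargs": {
  "deltas": [
    [[-1,-0.1,0,-0.04,0],[-1,-0.1,0,-0.04,0],[-1,-0.1,0,0,0],[-1,-0.1,0,0,0],[-1,-0.1,0,0,0],[-1,-0.1,0,0,0],[-1,-0.1,0,0,0]]
  ]
}}

```text
time_s: 7.9
tcp_pos: [0.5942, 0.0006, 0.0773]
eef_rot: [180.0, 0.5, -178.8]
contact_force: [3.7, -0.3, 11.4]
gripper_width: 0.0005
gripper_force: 5.7
```

>>> {"fn": "jog_arm", "kwargs": {
  "deltas": [
    [[-1,-0.1,-0.02,-0.03,0],[-1,-0.1,-0.01,0,0],[-1,-0.1,-0.01,0,0],[-1,-0.1,-0.01,0,0],[-1,-0.1,0,0,0],[-1,-0.1,0,0,0],[-1,-0.1,0,0,0],[-1,0,0,0,0]]
  ]
}}

```text
time_s: 8.9
tcp_pos: [0.5875, 0.0002, 0.0773]
eef_rot: [179.9, 0.5, -178.8]
contact_force: [4.2, 0.1, 13.5]
gripper_width: 0.0004
gripper_force: 6.6
```

Run:
```python
from h import *
s=r.get_state(); print(s["tcp_pos"],s["contact_force"])
c=r.camera_info("wrist"); a=r.capture("wrist"); np.save("c.npy",c,allow_pickle=True)
cv2.imwrite("pics/w2.png",cv2.resize(a,(800,600),interpolation=cv2.INTER_CUBIC))
```

```text
[5.87531571e-01 2.20590601e-04 7.72606018e-02] [ 4.15227387  0.07430125 13.47988199]
```

View pics/w2.png

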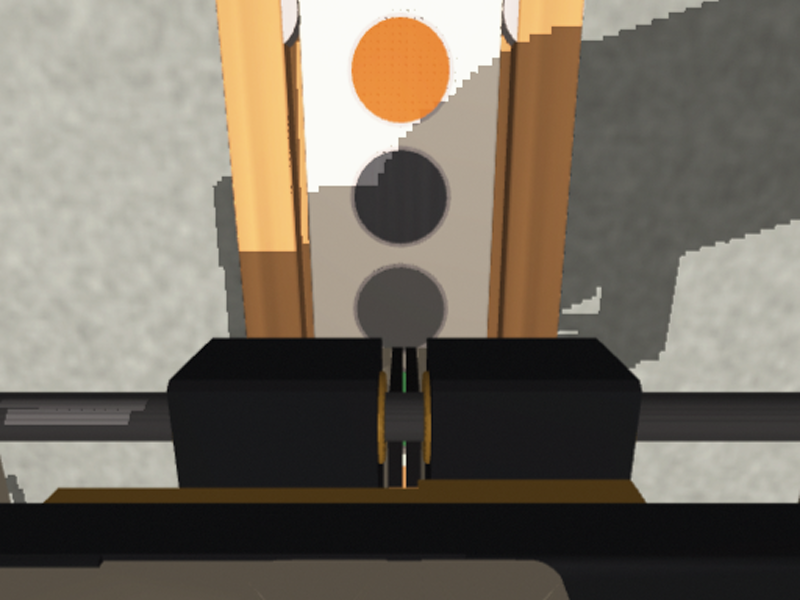

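The orange lens is at (400,70), the dark one at (401,197) and the grey one at (400,305). The catches are at (290,10) and (511,10), about level with the bar's near end.

Run:
```python
from h import *
c=np.load("c.npy",allow_pickle=True).item()
f=lambda u,v,z: px2w("wrist",(u+.5)*.64-.5,(v+.5)*.64-.5,z,c)[:2].round(4)
print("lens",f(400,70,.058),f(401,197,.058),f(400,305,.058))
print("edges",f(305,120,.058),f(497,120,.058),"walls",f(290,120,.059),f(513,120,.059))
```

```text
lens [ 0.4949 -0.003 ] [ 0.53  -0.002] [ 0.5638 -0.0016]
edges [ 0.5088 -0.03  ] [0.5076 0.0251] walls [ 0.5089 -0.0341] [0.5075 0.0295]
```

>>> {"fn": "jog_arm", "kwargs": {
  "deltas": [
    [[-1,-0.1,0,0,0],[-1,-0.1,-0.01,0,0],[-1,-0.1,0,0,0],[-1,-0.1,0,0,0],[-1,-0.1,-0.01,0,0],[-1,-0.1,0,0,0],[-1,-0.1,0,0,0],[-1,-0.1,0,0,0]]
  ]
}}

```text
time_s: 9.95
tcp_pos: [0.5797, 0.0, 0.0773]
eef_rot: [179.9, 0.5, -178.8]
contact_force: [4.2, -0.1, 13.0]
gripper_width: 0.0006
gripper_force: 6.5
```

>>> {"fn": "jog_arm", "kwargs": {
  "deltas": [
    [[-1,-0.12,0,0,0],[-1,-0.12,-0.01,0,0],[-1,-0.12,0,0,0],[-1,-0.12,0,0,0],[-1,-0.12,-0.01,0,0],[-1,-0.12,0,0,0],[-1,-0.12,0,0,0],[-1,-0.12,0,0,0]]
  ]
}}

```text
time_s: 10.95
tcp_pos: [0.5701, -0.0001, 0.0773]
eef_rot: [179.9, 0.5, -178.8]
contact_force: [4.5, 0.3, 13.9]
gripper_width: 0.0006
gripper_force: 6.6
```

>>> {"fn": "jog_arm", "kwargs": {
  "deltas": [
    [[-1,-0.12,0,0,0],[-1,-0.12,-0.01,0,0],[-1,-0.12,0,0,0],[-1,-0.12,-0.01,0,0],[-1,-0.12,-0.01,0,0],[-1,-0.12,0,0,0],[-1,-0.12,0,0,0],[-1,-0.12,0,0,0]]
  ]
}}

```text
time_s: 11.95
tcp_pos: [0.5606, -0.0004, 0.0773]
eef_rot: [179.9, 0.5, -178.8]
contact_force: [4.8, 0.5, 13.8]
gripper_width: 0.0006
gripper_force: 6.7
```

>>> {"fn": "jog_arm", "kwargs": {
  "deltas": [
    [[-1,-0.12,0,0,0],[-1,-0.12,-0.01,0,0],[-1,-0.12,0,0,0],[-1,-0.12,-0.01,0,0],[-1,-0.12,-0.01,0,0],[-1,-0.12,0,0,0],[-1,-0.12,0,0,0],[-1,-0.12,0,0,0]]
  ]
}}

```text
time_s: 12.95
tcp_pos: [0.5511, -0.0006, 0.0773]
eef_rot: [179.9, 0.5, -178.8]
contact_force: [4.7, -0.3, 13.7]
gripper_width: 0.0002
gripper_force: 6.8
```

>>> {"fn": "jog_arm", "kwargs": {
  "deltas": [
    [[-1,-0.12,0,0,0],[-1,-0.12,-0.01,0,0],[-1,-0.12,0,0,0],[-1,-0.12,-0.01,0,0],[-1,-0.12,-0.01,0,0],[-1,-0.12,0,0,0],[-1,-0.12,0,0,0],[-1,-0.12,0,0,0]]
  ]
}}

```text
time_s: 13.95
tcp_pos: [0.5415, -0.0009, 0.0773]
eef_rot: [179.9, 0.5, -178.8]
contact_force: [5.2, 0.1, 15.0]
gripper_width: 0.0006
gripper_force: 6.9
```

>>> {"fn": "jog_arm", "kwargs": {
  "deltas": [
    [[-1,-0.12,0,0.02,0],[-1,-0.12,-0.01,0,0],[-1,-0.12,0,0,0],[-1,-0.12,-0.01,0,0],[-1,-0.12,-0.01,0,0],[-1,-0.12,0,0,0],[-1,-0.12,0,0,0],[-1,-0.12,0,0,0]]
  ]
}}

```text
time_s: 14.95
tcp_pos: [0.5317, -0.0011, 0.0773]
eef_rot: [179.9, 0.5, -178.8]
contact_force: [4.7, -0.2, 12.6]
gripper_width: 0.0007
gripper_force: 6.6
```

>>> {"fn": "jog_arm", "kwargs": {
  "deltas": [
    [[-1,-0.12,0,0.02,0],[-1,-0.12,-0.01,0,0],[-1,-0.12,0,0,0],[-1,-0.12,-0.01,0,0],[-1,-0.12,-0.01,0,0],[-1,-0.1,0,0,0],[-1,-0.1,0,0,0],[-1,0,0,0,0]]
  ]
}}

```text
time_s: 15.95
tcp_pos: [0.5234, -0.0015, 0.0772]
eef_rot: [179.9, 0.5, -178.8]
contact_force: [3.9, 1.4, 13.0]
gripper_width: 0.0001
gripper_force: 6.5
```

>>> {"fn": "jog_arm", "kwargs": {
  "deltas": [
    [[-1,0,0,0.1,0],[-1,0,0,0.1,0],[-1,0,0,0.1,0],[-1,0,0,0.3,0],[-1,0,0,2,0],[-1,2,0,4,0],[-1,2,0,5,0],[-1,2,0,1,0]]
  ]
}}

```text
time_s: 16.95
tcp_pos: [0.5812, -0.0023, 0.2045]
eef_rot: [179.9, 0.3, -178.8]
contact_force: [-0.4, 0.3, -0.8]
gripper_width: 0.0001
gripper_force: 0.0
```

>>> {"fn": "jog_arm", "kwargs": {
  "deltas": [
    [[1,0,0,0,0],[1,0,0,0,0]]
  ]
}}

```text
time_s: 17.2
tcp_pos: [0.5779, -0.0028, 0.1994]
eef_rot: [-180.0, -0.2, -178.9]
contact_force: [-0.1, 0.1, -0.0]
gripper_width: 0.0153
gripper_force: 0.0
```

Run:
```python
from h import *
s=r.get_state(); print(s["tcp_pos"],s["contact_force"],s["joints"])
c=r.camera_info("wrist"); a=r.capture("wrist"); np.save("c.npy",c,allow_pickle=True)
cv2.imwrite("pics/w3.png",cv2.resize(a,(800,600),interpolation=cv2.INTER_CUBIC))
```

```text
[ 0.57787948 -0.00275045  0.19944704] [-0.10186388  0.08214428 -0.03721519] [ 1.90887690e+01  1.35451022e+01 -1.54983843e+01 -3.92386271e-02
 -6.11059251e+01 -1.07964894e+02]
```

View pics/w3.png

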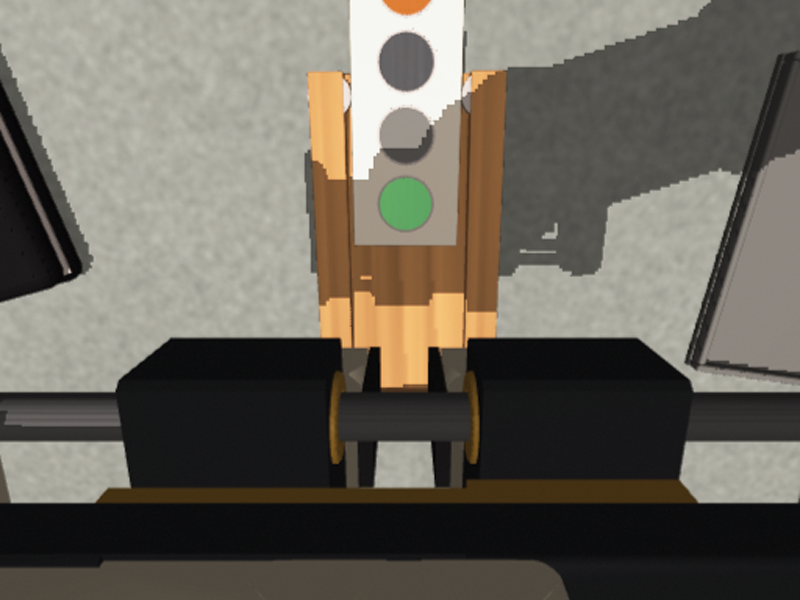

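The bar now sticks well out over the open edge, flat and straight. Its far corners are at (355,245) and (457,245), the lenses at (406,62), (406,135) and (405,204), and the bed edge at (308,72)–(506,70).

Run:
```python
from h import *
c=np.load("c.npy",allow_pickle=True).item()
f=lambda u,v,z: px2w("wrist",(u+.5)*.64-.5,(v+.5)*.64-.5,z,c)[:2].round(4)
print("lens",f(406,62,.058),f(406,135,.058),f(405,204,.058))
print("far",f(355,245,.058),f(457,245,.058),"sides",f(350,20,.058),f(465,20,.058),"edge",f(308,72,.059),f(506,70,.059))
```

```text
lens [ 0.4637 -0.004 ] [ 0.4985 -0.0033] [ 0.5337 -0.0031]
far [ 0.5563 -0.0298] [0.5553 0.0257] sides [ 0.4453 -0.0317] [0.4442 0.0244] edge [ 0.4695 -0.0527] [0.4666 0.0459]
```

>>> {"fn": "jog_arm", "kwargs": {
  "deltas": [
    [[1,-4,0,0,0],[1,-4,0,0,0],[1,-4,-0.1,0,0],[1,-0.9,0,-2,0],[1,0,0,-4,0],[1,0,0,0,0],[1,0,0,0,0],[1,0,0,0,0]]
  ]
}}

```text
time_s: 18.25
tcp_pos: [0.4511, -0.0033, 0.1419]
eef_rot: [180.0, 0.1, -178.9]
contact_force: [0.0, 0.1, -0.1]
gripper_width: 0.0871
gripper_force: 0.0
```

>>> {"fn": "jog_arm", "kwargs": {
  "deltas": [
    [[1,-0.2,0,-2,0],[1,0,0,-2,0],[1,0,0,-2,0],[1,0,0,-1.5,0],[1,0,0,-0.8,0],[1,0,0,-0.3,0],[1,0,0,0,0],[1,0,0,0,0]]
  ]
}}

```text
time_s: 19.25
tcp_pos: [0.4487, -0.0034, 0.0553]
eef_rot: [180.0, 0.1, -178.9]
contact_force: [-0.5, -0.3, -0.2]
gripper_width: 0.0879
gripper_force: 0.0
```

>>> {"fn": "jog_arm", "kwargs": {
  "deltas": [
    [[-1,0,0,0,0],[-1,0,0,0,0],[-1,0,0,0,0],[-1,0,0,0,0],[-1,0,0,0,0],[-1,0,0,0,0]]
  ],
  "force": 10
}}

```text
time_s: 20.0
tcp_pos: [0.4483, -0.0035, 0.0548]
eef_rot: [-180.0, -0.0, -178.9]
contact_force: [-0.2, 0.9, 0.5]
gripper_width: 0.0558
gripper_force: 10.0
```

>>> {"fn": "jog_arm", "kwargs": {
  "deltas": [
    [[-1,0,0,0,0],[-1,0,0,0,0],[-1,0,0,0,0]]
  ],
  "force": 35
}}

```text
time_s: 20.38
tcp_pos: [0.4483, -0.0035, 0.0548]
eef_rot: [-180.0, -0.0, -178.9]
contact_force: [0.0, 0.0, 1.1]
gripper_width: 0.055
gripper_force: 35.0
```

>>> {"fn": "jog_arm", "kwargs": {
  "deltas": [
    [[-1,0,0,0.1,0],[-1,0,0,0.1,0],[-1,0,0,0.2,0],[-1,0,0,0.2,0],[-1,0,0,0.3,0],[-1,0,0,0.3,0],[-1,0,0,0.4,0],[-1,0,0,0.4,0]]
  ]
}}

```text
time_s: 21.38
tcp_pos: [0.4484, -0.0035, 0.0751]
eef_rot: [180.0, 0.0, -178.9]
contact_force: [-0.6, -1.1, -1.1]
gripper_width: 0.0552
gripper_force: 35.0
```

>>> {"fn": "jog_arm", "kwargs": {
  "deltas": [
    [[-1,0,0,0.5,0],[-1,0,0,0.8,0],[-1,0,0,1,0],[-1,0,0,1,0],[-1,0,0,1,0],[-1,0,0,1,0],[-1,0,0,0.5,0],[-1,0,0,0,0]]
  ]
}}

```text
time_s: 22.38
tcp_pos: [0.4485, -0.0034, 0.1331]
eef_rot: [180.0, 0.0, -178.9]
contact_force: [-0.1, -0.3, -1.3]
gripper_width: 0.0555
gripper_force: 35.0
```

Run:
```python
from h import *
s=r.get_state(); print(s["tcp_pos"],s["contact_force"],s["moment"],s["gripper_width"],s["joints"])
c=r.camera_info("wrist"); a=r.capture("wrist"); b=r.capture("scene")
b=cv2.resize(b[150:290,200:400],(600,420),interpolation=cv2.INTER_CUBIC)
o=np.zeros((420,800,3),np.uint8); o[:,:500]=b[:,:500]; o[:225,500:]=cv2.resize(a,(300,225))
cv2.imwrite("pics/s4.png",o)
```

```text
[ 0.44848459 -0.00342298  0.13311202] [-0.11885618 -0.26219977 -1.26006039] [ 0.00361245  0.01667628 -0.00095617] 0.0554559903188789 [ 2.48796634e+01  5.38955603e+00 -3.58454662e+01 -2.33985862e-03
 -4.87190011e+01 -1.13746895e+02]
```

View pics/s4.png

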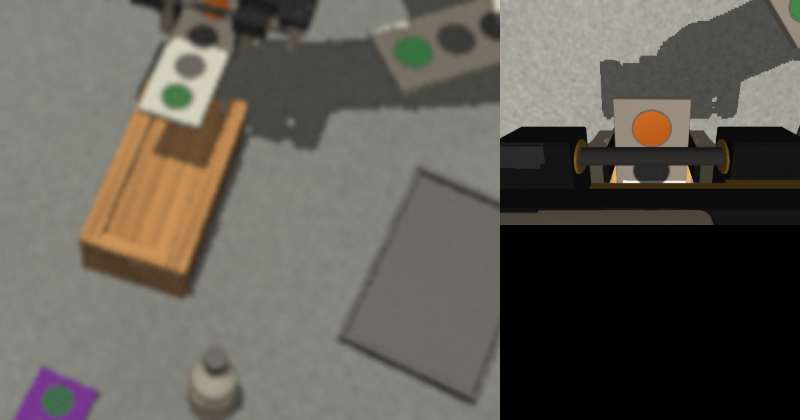

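The bar hangs level in the jaws, clear of the bed. The wrist panel shows its near end at (614–690, 99) and the orange lens at (652,127). Next I'll check the tilt and work out the move to the tray.

Run:
```python
from h import *
from scipy.optimize import least_squares
t=r.get_state()["tcp_pos"]; k=512/300
obs=np.array([(113.5,99),(190.5,99),(152,127)])*k+.35
c=r.camera_info("wrist")
def P(th):  # th: bar droop of far end, rad, about pinch axis
    out=[]
    for lx,ly in((-.0425,-.028),(-.0425,.028),(-.0200,0)):
        x=t[0]+lx*np.cos(th); z=t[2]-.0008-lx*np.sin(th)+.004
        out.append(w2px("wrist",(x,t[1]+ly,z),c))
    return np.array(out)
for d in(-3,0,3,6): print(d,P(np.radians(d)).round(0).tolist())
print(obs.round(0).tolist())
# target: bar centre -> tray centre, yaw -7 (mod 180); bar yaw now ~0.9, centre ahead of TCP by .0325 along bar
a=np.radians(-7); g=np.array([.5527,.2671])-.0325*np.array([np.cos(a),np.sin(a)])
print("TCP goal",g,"shift cm",(g-t[:2])*100,"turn",np.radians(-7.9))
```

```text
-3 [[194.0, 165.0], [327.0, 168.0], [260.0, 218.0]]
0 [[193.0, 166.0], [328.0, 169.0], [260.0, 218.0]]
3 [[192.0, 167.0], [329.0, 170.0], [260.0, 219.0]]
6 [[191.0, 169.0], [330.0, 172.0], [260.0, 220.0]]
[[194.0, 169.0], [325.0, 169.0], [260.0, 217.0]]
TCP goal [0.52044225 0.27106075] shift cm [ 7.23309266 27.4620847 ] turn -0.13788101090755203
```

TCP and fingertips: the tips stand about 15 mm below the bar's underside, so I can't lay it in the 16 mm tray with this grip. I'll rest the bar crosswise on the bed's wall tops with the fingers outside the wall, regrip it with the tips just above its underside, and then carry it to the tray.

>>> {"fn": "jog_arm", "kwargs": {
  "deltas": [
    [[-1,0.6,-0.4,0.3,0.09],[-1,0.6,-0.4,0.3,0.1],[-1,0.6,-0.4,0.3,0.1],[-1,0.6,-0.4,0,0.1],[-1,0.6,-0.4,0,0.1],[-1,0.6,-0.4,0,0.1],[-1,0.6,-0.4,0,0.1],[-1,0.6,-0.4,0,0.1]]
  ]
}}

```text
time_s: 23.48
tcp_pos: [0.4962, -0.0357, 0.1412]
eef_rot: [180.0, -0.1, -133.4]
contact_force: [-0.6, 0.7, -0.3]
gripper_width: 0.0553
gripper_force: 35.0
```

>>> {"fn": "jog_arm", "kwargs": {
  "deltas": [
    [[-1,0.6,-0.4,0,0.1],[-1,0.6,-0.4,0,0.1],[-1,0.6,-0.4,0,0.1],[-1,0.6,-0.4,0,0.1],[-1,0.6,-0.4,0,0.1],[-1,0.6,-0.4,0,0.1],[-1,0.6,-0.4,0,0.1],[-1,0.6,-0.4,0,0.08]]
  ]
}}

```text
time_s: 24.48
tcp_pos: [0.5442, -0.0677, 0.141]
eef_rot: [179.9, -0.0, -88.7]
contact_force: [0.1, 0.3, -1.7]
gripper_width: 0.0553
gripper_force: 35.0
```

>>> {"fn": "jog_arm", "kwargs": {
  "deltas": [
    [[-1,0,0,0,0],[-1,0,0,0,0],[-1,0,0,0,0]]
  ]
}}

```text
time_s: 24.85
tcp_pos: [0.544, -0.0674, 0.1417]
eef_rot: [180.0, -0.0, -89.0]
contact_force: [-0.5, 0.5, -1.3]
gripper_width: 0.0555
gripper_force: 35.0
```

>>> {"fn": "jog_arm", "kwargs": {
  "deltas": [
    [[-1,0,0,-2,0],[-1,0,0,-2,0],[-1,0,0,-1.5,0],[-1,0,0,-1,0],[-1,0,0,-0.5,0],[-1,0,0,-0.3,0],[-1,0,0,0,0],[-1,0,0,0,0]]
  ]
}}

```text
time_s: 25.85
tcp_pos: [0.5446, -0.0675, 0.0692]
eef_rot: [-180.0, 0.0, -88.9]
contact_force: [0.4, -0.0, -1.0]
gripper_width: 0.0556
gripper_force: 35.0
```

>>> {"fn": "jog_arm", "kwargs": {
  "deltas": [
    [[-1,0,0,-0.1,0],[-1,0,0,-0.1,0],[-1,0,0,0,0]]
  ]
}}

```text
time_s: 26.22
tcp_pos: [0.5442, -0.0675, 0.0667]
eef_rot: [180.0, -0.0, -88.9]
contact_force: [-1.0, -0.2, -1.0]
gripper_width: 0.0559
gripper_force: 35.0
```

>>> {"fn": "jog_arm", "kwargs": {
  "deltas": [
    [[-1,0,0,-0.1,0],[-1,0,0,-0.05,0],[-1,0,0,0,0]]
  ]
}}

```text
time_s: 26.6
tcp_pos: [0.5443, -0.0675, 0.0652]
eef_rot: [180.0, 0.0, -88.9]
contact_force: [0.5, -0.3, -0.5]
gripper_width: 0.0554
gripper_force: 35.0
```

>>> {"fn": "jog_arm", "kwargs": {
  "deltas": [
    [[-1,0,0,-0.05,0],[-1,0,0,-0.05,0],[-1,0,0,0,0]]
  ]
}}

```text
time_s: 26.98
tcp_pos: [0.5442, -0.0675, 0.0642]
eef_rot: [180.0, -0.0, -88.9]
contact_force: [0.1, 0.2, -0.1]
gripper_width: 0.0553
gripper_force: 35.0
```

>>> {"fn": "jog_arm", "kwargs": {
  "deltas": [
    [[-1,0,0,-0.05,0],[-1,0,0,0,0]]
  ]
}}

```text
time_s: 27.22
tcp_pos: [0.5444, -0.0675, 0.0638]
eef_rot: [-180.0, 0.0, -88.9]
contact_force: [-0.6, -0.0, -0.3]
gripper_width: 0.0556
gripper_force: 35.0
```

>>> {"fn": "jog_arm", "kwargs": {
  "deltas": [
    [[-1,0,0,-0.04,0],[-1,0,0,0,0]]
  ]
}}

```text
time_s: 27.48
tcp_pos: [0.5444, -0.0675, 0.0637]
eef_rot: [-180.0, -0.0, -88.9]
contact_force: [-1.8, 0.6, 4.8]
gripper_width: 0.0556
gripper_force: 35.0
```

>>> {"fn": "jog_arm", "kwargs": {
  "deltas": [
    [[-1,0,0,0.02,0],[-1,0,0,0,0],[-1,0,0,0,0]]
  ],
  "force": 5
}}

```text
time_s: 27.85
tcp_pos: [0.5444, -0.0675, 0.0636]
eef_rot: [-180.0, -0.0, -88.9]
contact_force: [0.6, -0.8, 0.9]
gripper_width: 0.0559
gripper_force: 5.0
```

>>> {"fn": "jog_arm", "kwargs": {
  "deltas": [
    [[0.7,0,0,0,0],[0.7,0,0,0,0],[0.7,0,0,0,0],[0.7,0,0,0,0]]
  ]
}}

```text
time_s: 28.35
tcp_pos: [0.5443, -0.0675, 0.0635]
eef_rot: [180.0, -0.0, -88.9]
contact_force: [0.4, 0.9, 0.5]
gripper_width: 0.0743
gripper_force: 0.0
```

>>> {"fn": "jog_arm", "kwargs": {
  "deltas": [
    [[0.7,0,0,0.5,0],[0.7,0,0,0.6,0],[0.7,0,0,0.5,0],[0.7,0,0.8,0,0],[0.7,0,0.8,0,0],[0.7,0,0.8,0,0],[0.7,0,0.8,0,0],[0.7,0,0,0,0]]
  ]
}}

```text
time_s: 29.35
tcp_pos: [0.5443, -0.0348, 0.0795]
eef_rot: [180.0, -0.0, -88.9]
contact_force: [0.1, -0.4, 0.0]
gripper_width: 0.0745
gripper_force: 0.0
```

>>> {"fn": "jog_arm", "kwargs": {
  "deltas": [
    [[-1,0,0,0,0],[-1,0,0,0,0],[-1,0,0,0,0],[-1,0,0,0,0]]
  ],
  "force": 10
}}

```text
time_s: 29.85
tcp_pos: [0.5443, -0.0357, 0.0795]
eef_rot: [180.0, -0.0, -88.9]
contact_force: [-0.0, -1.0, 0.0]
gripper_width: 0.0558
gripper_force: 10.0
```

>>> {"fn": "jog_arm", "kwargs": {
  "deltas": [
    [[-1,0,0,0,0],[-1,0,0,0,0],[-1,0,0,0.1,0],[-1,0,0,0.2,0],[-1,0,0,0.3,0],[-1,0,0,0.5,0],[-1,0,0,0.5,0],[-1,0,0,0,0]]
  ],
  "force": 30
}}

```text
time_s: 30.85
tcp_pos: [0.5447, -0.0354, 0.0962]
eef_rot: [-179.9, 0.0, -88.9]
contact_force: [0.8, -0.0, -0.7]
gripper_width: 0.0555
gripper_force: 30.0
```

Run:
```python
from h import *
s=r.get_state(); print(s["tcp_pos"],s["contact_force"],s["moment"],s["gripper_width"],s["joints"])
c=r.camera_info("wrist"); a=r.capture("wrist"); b=r.capture("scene"); np.save("c.npy",c,allow_pickle=True)
o=np.zeros((600,800,3),np.uint8); o[:384,:512]=a; o[384:594,512:]=0
q=cv2.resize(b[160:260,210:300],None,fx=3,fy=3,interpolation=cv2.INTER_CUBIC); o[:300,525:795]=q
cv2.imwrite("pics/s5.png",o[:390])
```

```text
[ 0.54466492 -0.03541204  0.09617684] [ 0.80309832 -0.04533518 -0.66022092] [0.01421666 0.0908364  0.04168245] 0.055513593483877355 [ 1.68546838e+01  1.68613962e+01 -2.66736099e+01  3.06573151e-03
 -4.64001806e+01 -1.57632894e+01]
```

View pics/s5.png

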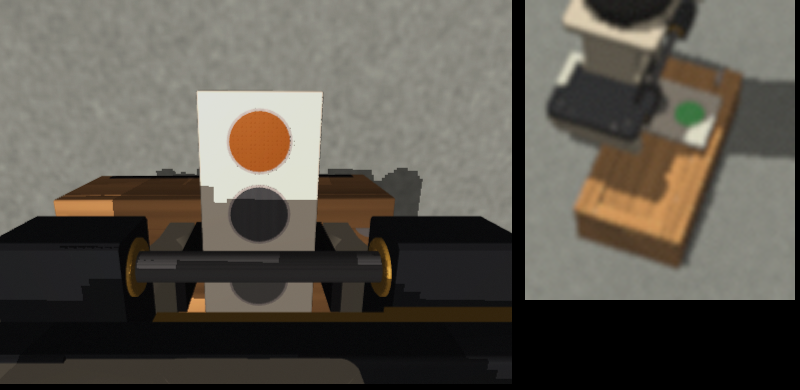

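The bar is gripped near its middle and level. Its near end is at (197–322, 91), the orange lens at (260,141) and the dark lens at (259,214).

Run:
```python
from h import *
c=np.load("c.npy",allow_pickle=True).item(); t=np.array(r.get_state()["tcp_pos"])
z=t[2]-.0125
f=lambda u,v: px2w("wrist",u,v,z,c)[:2]
e=(f(197,91)+f(322,91))/2; o=f(260,141); d=f(259,214)
print("end rel",e-t[:2],"orange",o-t[:2],"dark",d-t[:2])
for off in(0,.005,-.005): pass
```

```text
end rel [ 0.00087605 -0.0729498 ] orange [ 0.00020031 -0.05108581] dark [-5.12300838e-05 -1.58610091e-02]
```

>>> {"fn": "jog_arm", "kwargs": {
  "deltas": [
    [[-1,0.06,1,0.7,0.06],[-1,0.06,1.9,0.7,0.09],[-1,0.06,1.9,0.6,0.09],[-1,0.06,1.9,0,0.09],[-1,0.06,1.9,0,0.09],[-1,0.06,1.9,0,0.09],[-1,0.06,1.9,0,0.09],[-1,0.06,1.9,0,0.09]]
  ]
}}

```text
time_s: 31.95
tcp_pos: [0.5489, 0.108, 0.1153]
eef_rot: [180.0, 0.0, -49.2]
contact_force: [-0.3, 0.5, -0.7]
gripper_width: 0.0553
gripper_force: 30.0
```

>>> {"fn": "jog_arm", "kwargs": {
  "deltas": [
    [[-1,0.06,2,0,0.09],[-1,0.06,2,0,0.09],[-1,0.06,2,0,0.09],[-1,0.06,2,0,0.09],[-1,0.06,2,0,0.09],[-1,0.06,2,0,0.09],[-1,0.06,2,0,0.09],[-1,0.06,1.9,0,0.09]]
  ]
}}

```text
time_s: 32.95
tcp_pos: [0.5537, 0.2671, 0.1152]
eef_rot: [180.0, 0.0, -8.0]
contact_force: [0.4, -0.2, -1.5]
gripper_width: 0.0554
gripper_force: 30.0
```

>>> {"fn": "jog_arm", "kwargs": {
  "deltas": [
    [[-1,0,0,0,0.02],[-1,0,0,0,0],[-1,0,0,0,0]]
  ]
}}

```text
time_s: 33.33
tcp_pos: [0.5538, 0.2658, 0.1155]
eef_rot: [180.0, 0.0, -7.1]
contact_force: [-0.2, -0.6, -0.6]
gripper_width: 0.0556
gripper_force: 30.0
```

>>> {"fn": "jog_arm", "kwargs": {
  "deltas": [
    [[-1,0,0.1,-2,0],[-1,0,0,-2,0],[-1,0,0,-2,0],[-1,0,0,-1.4,0],[-1,0,0,-0.7,0],[-1,0,0,-0.3,0],[-1,0,0,-0.2,0],[-1,0,0,0,0]]
  ]
}}

```text
time_s: 34.33
tcp_pos: [0.5541, 0.2677, 0.0299]
eef_rot: [-180.0, -0.0, -7.0]
contact_force: [0.0, 0.3, -1.3]
gripper_width: 0.0553
gripper_force: 30.0
```

>>> {"fn": "jog_arm", "kwargs": {
  "deltas": [
    [[-1,0,0,-0.05,0],[-1,0,0,-0.05,0],[-1,0,0,0,0]]
  ]
}}

```text
time_s: 34.7
tcp_pos: [0.5539, 0.2675, 0.0286]
eef_rot: [-180.0, -0.0, -7.0]
contact_force: [0.3, 0.3, -0.7]
gripper_width: 0.0553
gripper_force: 30.0
```

>>> {"fn": "jog_arm", "kwargs": {
  "deltas": [
    [[-1,0,0,-0.1,0],[-1,0,0,-0.05,0],[-1,0,0,-0.05,0],[-1,0,0,0,0]]
  ]
}}

```text
time_s: 35.2
tcp_pos: [0.5539, 0.2675, 0.0265]
eef_rot: [180.0, 0.0, -7.0]
contact_force: [0.1, 0.7, -0.8]
gripper_width: 0.0556
gripper_force: 30.0
```

>>> {"fn": "jog_arm", "kwargs": {
  "deltas": [
    [[-1,0,0,-0.04,0],[-1,0,0,0,0]]
  ]
}}

```text
time_s: 35.45
tcp_pos: [0.5539, 0.2674, 0.0261]
eef_rot: [180.0, 0.0, -7.0]
contact_force: [-0.2, 0.2, -0.7]
gripper_width: 0.0555
gripper_force: 30.0
```

>>> {"fn": "jog_arm", "kwargs": {
  "deltas": [
    [[-1,0,0,-0.04,0],[-1,0,0,0,0]]
  ]
}}

```text
time_s: 35.7
tcp_pos: [0.5539, 0.2675, 0.0257]
eef_rot: [180.0, 0.0, -7.0]
contact_force: [-0.0, -0.5, -1.4]
gripper_width: 0.0551
gripper_force: 30.0
```

>>> {"fn": "jog_arm", "kwargs": {
  "deltas": [
    [[-1,0,0,-0.03,0],[-1,0,0,0,0]]
  ]
}}

```text
time_s: 35.95
tcp_pos: [0.5539, 0.2675, 0.0256]
eef_rot: [-180.0, -0.0, -7.0]
contact_force: [0.9, 0.5, -0.2]
gripper_width: 0.0553
gripper_force: 30.0
```

>>> {"fn": "jog_arm", "kwargs": {
  "deltas": [
    [[-1,0,0,-0.03,0],[-1,0,0,0,0]]
  ]
}}

```text
time_s: 36.2
tcp_pos: [0.5539, 0.2675, 0.0255]
eef_rot: [-180.0, -0.0, -7.0]
contact_force: [-2.0, -0.7, 5.2]
gripper_width: 0.0554
gripper_force: 30.0
```

Contact is gentle. I'll ease the grip and open part way, so the fingers stay inside the tray walls.

>>> {"fn": "jog_arm", "kwargs": {
  "deltas": [
    [[-1,0,0,0.02,0],[-1,0,0,0,0],[-1,0,0,0,0]]
  ],
  "force": 5
}}

```text
time_s: 36.58
tcp_pos: [0.554, 0.2675, 0.0255]
eef_rot: [-180.0, -0.0, -7.0]
contact_force: [-1.7, 0.1, 4.1]
gripper_width: 0.0559
gripper_force: 5.0
```

>>> {"fn": "jog_arm", "kwargs": {
  "deltas": [
    [[0.46,0,0,0,0],[0.46,0,0,0,0],[0.46,0,0,0,0],[0.46,0,0,0,0]]
  ]
}}

```text
time_s: 37.08
tcp_pos: [0.5539, 0.2674, 0.0252]
eef_rot: [180.0, 0.0, -7.0]
contact_force: [0.2, -0.9, 0.2]
gripper_width: 0.064
gripper_force: 0.0
```

>>> {"fn": "jog_arm", "kwargs": {
  "deltas": [
    [[0.46,0,0,0.3,0],[0.46,0,0,0.6,0],[0.46,0,0,1,0],[0.46,0,0,3,0],[0.46,0,0,5,0],[0.46,0,0,5,0],[0.46,0,-3,2,0],[0.46,0,-5,0,0]]
  ]
}}

```text
time_s: 38.08
tcp_pos: [0.555, 0.1883, 0.1976]
eef_rot: [-179.8, -0.2, -6.8]
contact_force: [0.9, -0.1, -0.7]
gripper_width: 0.0639
gripper_force: 0.0
```

>>> {"fn": "jog_arm", "kwargs": {
  "deltas": [
    [[0.46,0,-5,0,0],[0.46,0,-5,0,0],[0.46,0,-5,0,0],[0.46,0,-5,0,0],[0.46,0,-5,0,0],[0.46,0,0,0,0],[0.46,0,0,0,0]]
  ]
}}

```text
time_s: 38.95
tcp_pos: [0.554, -0.0626, 0.195]
eef_rot: [-180.0, -0.0, -7.0]
contact_force: [-0.0, 0.5, -0.5]
gripper_width: 0.064
gripper_force: 0.0
```

Run:
```python
from h import *
s=r.get_state(); print(s["tcp_pos"],s["contact_force"])
a=r.capture("top"); b=r.capture("scene")
o=np.zeros((384,800,3),np.uint8); o[:,:400]=a[20:365,80:440][:, :].astype(np.uint8) if 0 else cv2.resize(a[20:365,80:440],(400,384))
o[:,400:]=cv2.resize(b[130:350,140:400],(400,384))
cv2.imwrite("pics/end.png",o)
```

```text
[ 0.55395185 -0.06261076  0.19496424] [-0.00324462  0.49897229 -0.49699587]
```

View pics/end.png

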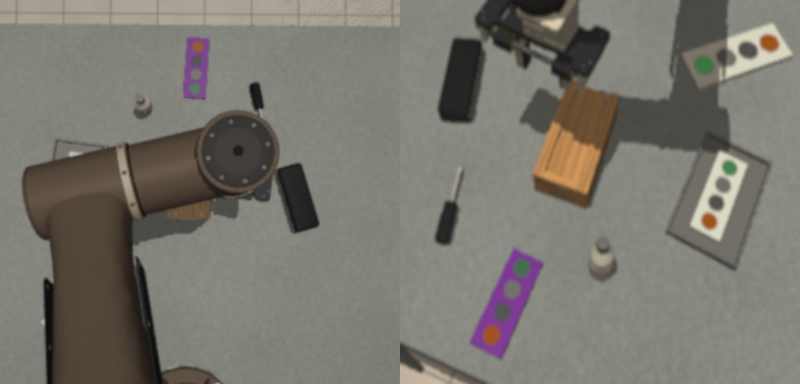

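The scene view shows the bar lying flat and centred in the tray at (720,195), lenses up. The bed is empty, the bystanders have not moved, and the arm is clear of everything.

```bash
python3 -c "
from plant import r
print(r.close_job())"
```

```text
the job is handed in; nothing more can be done
None
```

The white bar lies flat in the job tray, lenses up, and the job is handed in at about 39 s; on the way I rested it once across the bed's walls to regrip it, and pressing stayed near 15 N at most on the readings.

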